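# Seat the candle charging board in its dock

## Task

Take the wooden board with the six small LED candles, set it flat in front of the charging dock, tapered edge first, and slide it all the way in between the two aluminium guides. Then swing both steel levers at the mouth shut across the back of the board so that it is seated, and let go.

Things in the scene. Friction and masses are not known exactly. Their poses are not given: they have to be found in the camera images.
- board: Light wood board 110 (x) x 150 (y) x 10 mm, about 0.4 kg, loose on the table; six candles 32 mm wide, 26 mm tall, fixed in rows at y = +-46. Upright grip in its middle: 12 mm thick along x, 40 along y, top 56 mm above the underside. The +x edge leads: its corners taper over 20 mm to 126 mm width. Origin: centre of underside. The other board (two thick candles, 120 mm wide) is not wanted.
- dock: Charging dock, fixed. Origin on the table, midway between the lever pivots; +x points in. Grey base, top 16 mm above the table, x = -90 to 155 mm, 220 wide; set the board down on it at x about -62, before the guides. Grey housing 62 mm high from x = 117 stops the board. The two levers stand at the mouth, open.
- home (a point): Where the board's origin lies when fully home: dock x = 62, y = 0, on the base, 16 mm above the table; axes as the dock's. Aluminium guides run 50 mm before to 55 mm beyond it: side walls 79 mm either side of the middle (board +-75), lips over the board's edges from 70 mm outward, underside 39 mm above the table, open between the lips so that grip and candles pass.
- lever_left (a joint): Left steel lever (dock +y), upright pivot at dock x 0, y 95 mm; blade 12 mm wide, 18-28 mm above the table; round finger post 14 mm thick, 60 mm from the pivot, top 64 mm above the table. Rad: 0 open, pointing to -x and 30 deg outward; grows as it swings through -x inward; 2.09 shut on its stop, post at x 0, y 35, along the board's back edge. Light friction (1 N at the post); stays where left.
- lever_right (a joint): Right steel lever, mirror image of the left: pivot at dock x 0, y -95 mm; 0 open, pointing to -x and 30 deg outward; 2.09 shut on its stop, post at x 0, y -35 mm.
Things that resemble listed ones, but are neither listed nor needed, are in the scene too. What is shaped like the board but purple is not meant.

How it is judged:
By the outcome, as a careful person would: the job done as asked, in the order asked, and still so for the second after the job is handed in, with the robot touching nothing.
It also fails if it takes over 70 s, if anything falls off the work surface, if the arm or the gripper's body presses on something with over 40 N, if the wrist force passes 120 N, or if a joint passes its speed limit or range.

## Robot

A 6-joint arm with a two-finger parallel gripper is mounted at the origin on the work surface. World frame = base frame: x ahead of the robot, y to its left, z up, the work surface at z = 0. Lengths are in m, angles in rad, forces in N, time in s.
With the tool pointing down it reaches from about 0.25 to 0.775 m from the base axis. Payload 4 kg.
Tool frame: the origin (TCP) lies midway between the tips of the shut fingers; the grasp point (between the pads) lies grip_point_offset behind it (grip_point_offset is the distance from the TCP to the grasp point, in m); z points along the fingers, y is the line along which they close (so a half turn about z gives the same grasp; the last joint's range is limited). The gripper opens to 94 mm and grips with 3 to 60 N. Pads are 16 mm wide; open, the fingers measure 119 mm over their backs; the gripper's body (75 mm by 177 mm) begins 78 mm behind the grasp point.
Start: joints at [-1.269, 0.087, 1.371, -0, 1.684, -0.103], TCP at [0.217, -0.506, 0.178] pointing down, gripper open.
Joint ranges: [-3.1, 3.1], [-0.76, 2.03], [0.27, 2.55], [-1.08, 4.22], [0.17, 2.65], [-2.57, 2.57]. Speed limits (rad/s): [2.79, 2.79, 3.14, 3.14, 3.14, 3.14].

## Interface

Orientations are given as [roll, pitch, yaw] about the fixed x, y, z axes, in that order (R = Rz(yaw) Ry(pitch) Rx(roll)).
In Python, from bench import * gives the robot as it stands. The module is installed in compiled form; this text tells all that it offers.
- The arm moves only by the tool apply_moves, never from a script. Its argument "commands" is a list of rows, each a list of 7 numbers: the turn, a rotation vector about the world's x, y, z in rad, then the shift along the world's x, y, z in m, then the opening in per cent of the stroke, from 0 (shut) to 100 (fully open). In form: [[ax, ay, az, x, y, z, jaw], ...]. A call has exactly 5 rows; each row is the pose to reach, as a shift and turn from the pose commanded when the call began; what a row does not reach only later rows make up. A row lasts 1/10 s, in which the tool goes at most 50 mm and 8.59 degrees, less where a joint would pass 70% of its speed; a pose out of reach is approached as far as the arm can. A call with a gripper value outside its range is refused whole. The fingers move at their own pace and stop on an object; the grip force is fixed at half the most. Time passes only in rows, so rows that repeat a pose let the fingers close, or fill a call up. It gives the time, the measured TCP pose, the force, the opening and the grip force at its end, in the units of the state.
- get_obs(): the state, without advancing time (a new reading comes with each control period).
- snapshot(name): name is "side" or "top"; returns a dict with "pixels" (420x560x3 uint8, red, green, blue), "vertical_fov" (degrees; the focal length in pixels is half the picture's height over the tangent of half this angle, whatever the lens; pixels are square), "cx", "cy" (the principal point, pixels), "k1" (the pictures are not rectified: a ray, as slopes to the right and down, at radius r is drawn at 1 + k1 r^2 times it, then the intrinsics apply), "rvec" (rotation vector, rad) and "tvec" (3), from world to camera coordinates, as OpenCV has them. Camera axes: x right, y down, z forward; pixel columns grow to the right and rows downward; lengths in m; the calibration is good to about 2 mm. A picture is of the moment at which its call begins. There is no depth.
- close_job(): hands the job in; it is judged then, once.
Trained networks look in the newest picture that a camera, given by its name, has taken for a name from the list of things; names that differ only in an ending like _2 or _b are one class to them, and where a whole thing is asked for, a point or a joint stands for the part that bears it (a point fixed in the world has none). Each returns a list of dicts, best first, with "score" (0 to 1); they miss things now and then, are a little off and sometimes report something else, mostly with a low value. They report only what shows in the picture. A call takes as long as a camera call. They do not tell look-alikes from the thing itself.
- masks_of(camera, query): "mask" (420x560 bool, what is visible of it) and "extent" ([left, top, right, bottom] in pixels, round what is visible of it).
- place_of(camera, query): "pixel" ([column, row] in pixels: a listed point, or the origin of a listed thing).
The state is a dict: "time": time; "joint_positions": joint angles; "qvel": joint speeds; "joint_torque": joint torques, N m; "tool_pos": TCP position; "ee_rot": TCP orientation; "wrist_force": force on the tool from outside, world axes, zero at the start; "wrist_torque": the same for the moment, N m; "width": finger opening in m; "finger_force": force on a finger pad.
Only numpy, scipy, OpenCV 4.12 (cv2) and the standard library are available. Lean on these libraries where they do the work, as an engineer would, in place of code of your own. Each camera call takes 0.05 s, during which the arm holds its last target. There are 200 camera calls.

## Working session

There is one attempt and no reset: what is moved stays moved. The work goes in short steps, Python scripts to look and compute and a tool call to move; the robot and the scene stay as the last step left them, time stands still between calls to the robot, and variables do not carry over. Pictures are saved under pics/ and viewed, at most 10 in all, crops included, and the job is handed in when it is done.

Besides the shell and the picture viewer there is one more tool, called after "Emit:" as name(argument=value, ...), one argument or row to a line, values as JSON. apply_moves: Moves the arm, as the interface text tells. Its arguments: {"type":"object","properties":{"commands":{"type":"array"}},"required":["commands"]}

```bash
mkdir -p pics; cat > h.py <<'E'
from bench import *
import numpy as np, cv2
def cam(s):
    f=210/np.tan(np.radians(s["vertical_fov"])/2)
    K=np.array([[f,0,s["cx"]],[0,f,s["cy"]],[0,0,1.]])
    return K,np.array([s["k1"],0,0,0,0.]),np.array(s["rvec"],float),np.array(s["tvec"],float)
def proj(s,P):
    K,d,r,t=cam(s); return cv2.projectPoints(np.array(P,float).reshape(-1,1,3),r,t,K,d)[0].reshape(-1,2)
def onz(s,px,z):
    K,d,r,t=cam(s); n=cv2.undistortPoints(np.array(px,float).reshape(-1,1,2),K,d).reshape(-1,2)
    R=cv2.Rodrigues(r)[0]; c=-R.T@t; D=np.c_[n,np.ones(len(n))]@R
    return c+D*((z-c[2])/D[:,2])[:,None]
def save(s,n): cv2.imwrite("pics/"+n+".png",s["pixels"][:,:,::-1])
E
python3 - <<'E'
from h import *
S={}
for c in("top","side"):
    s=S[c]=snapshot(c); save(s,c+"0")
    for q in("board","dock","home","lever_left","lever_right"):
        for r in place_of(c,q)[:4]: print(c,q,round(r["score"],2),np.round(r["pixel"]),np.round(onz(s,[r["pixel"]],0)[0],3))
o=get_obs(); print(o)
E
```

```text
top board 0.67 [212. 225.] [0.529 0.329 0.   ]
top board 0.67 [135. 221.] [0.55  0.583 0.   ]
top dock 0.79 [311. 219.] [0.544 0.004 0.   ]
top home 0.64 [317. 196.] [ 0.617 -0.018  0.   ]
top home 0.51 [312. 217.] [0.548 0.001 0.   ]Traceback (most recent call last):
  File "<stdin>", line 6, in <module>
ValueError: it knows: board, dock, home
```

View pics/top0.png

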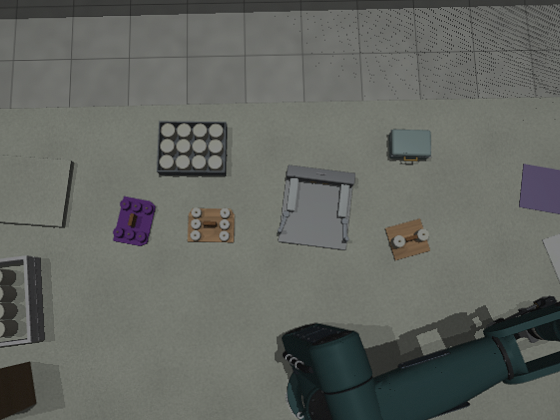

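```bash
python3 - <<'E'
from h import *
t=snapshot("top");s=snapshot("side"); save(s,"side0")
for c,S in(("top",t),("side",s)):
    for q in("board","dock","home"):
        for r in place_of(c,q)[:4]: print(c,q,round(r["score"],2),np.round(r["pixel"],1),np.round(onz(S,[r["pixel"]],0.016 if q=="home" else 0)[0],3))
p=t["pixels"][:,:,::-1]
a=cv2.resize(p[195:255,175:250],None,fx=6,fy=6,interpolation=cv2.INTER_CUBIC)
b=cv2.resize(p[160:255,270:362],None,fx=3.79,fy=3.79,interpolation=cv2.INTER_CUBIC)[:360]
cv2.imwrite("pics/c0.png",np.hstack([a,b]))
print({k:(v if k!="pixels" else 0) for k,v in t.items()},{k:(v if k!="pixels" else 0) for k,v in s.items()})
o=get_obs();print(o)
import bench;print(bench.grip_point_offset)
E
```

```text
top board 0.59 [135.8 218.1] [0.56  0.579 0.   ]
top board 0.35 [318.5 199.9] [ 0.606 -0.021  0.   ]
top dock 0.97 [314.5 218.1] [ 0.545 -0.006  0.   ]
side board 0.95 [270.3 294.9] [0.535 0.341 0.   ]
side board 0.89 [252.8 396.5] [0.549 0.583 0.   ]
side dock 0.79 [281.2 191.2] [ 0.534 -0.002  0.   ]
side home 0.69 [253.4 185.9] [ 0.614 -0.001  0.016]
{'pixels': 0, 'vertical_fov': 45.74517537206874, 'cx': 276.9967038231417, 'cy': 214.94286015273534, 'k1': -0.010446671503712666, 'rvec': array([ 2.11778186, -2.17369158,  0.18209168]), 'tvec': array([0.13200366, 0.54875876, 1.55002045])} {'pixels': 0, 'vertical_fov': 50.86100447670303, 'cx': 272.80219413202065, 'cy': 214.43503855597737, 'k1': -0.11976010388891824, 'rvec': array([ 0.11879166, -2.90008918,  1.08829559]), 'tvec': array([ 0.55628808, -0.03487249,  1.22790992])}
{'time': 0.6, 'joint_positions': array([-1.26912435e+00,  8.71847533e-02,  1.37070344e+00, -3.53989498e-05,
        1.68360288e+00, -1.03100430e-01]), 'qvel': array([-2.62721873e-04,  6.07081164e-04, -3.29884363e-03,  9.85638402e-04,
        3.12584103e-05, -4.96193934e-04]), 'joint_torque': array([-1.65763824e-03, -3.39782953e+01, -3.02417743e+01,  7.17904489e-02,
        2.37839716e-02, -8.86298011e-06]), 'tool_pos': array([ 0.2165835 , -0.50557883,  0.17811247]), 'ee_rot': array([3.14149524e+00, 4.54409519e-05, 4.04768414e-01]), 'wrist_force': array([ 0.53209226, -0.6113367 ,  0.09873325]), 'wrist_torque': array([-4.44239779e-04,  1.58224991e-02,  7.92167034e-06]), 'finger_force': 0.0, 'width': 0.09392277293217773}
0.0188
```

View pics/side0.png

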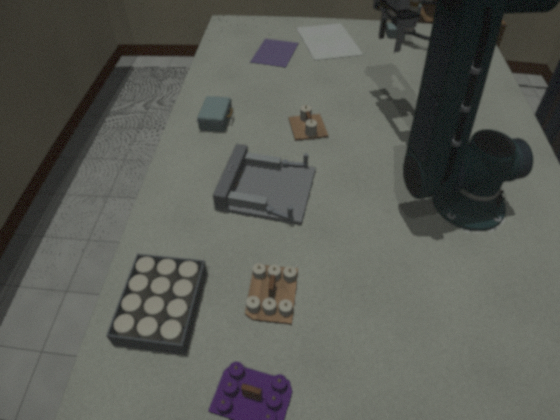

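View pics/c0.png

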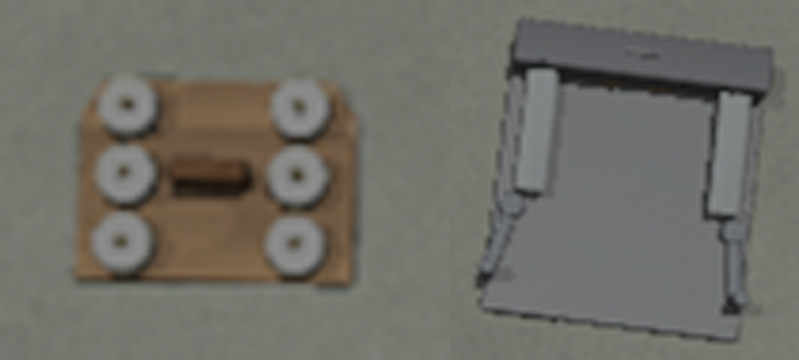

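```bash
python3 - <<'E'
from h import *
s=snapshot("side");p=s["pixels"][:,:,::-1]
a=cv2.resize(p[135:231,205:325],None,fx=6,fy=6,interpolation=cv2.INTER_CUBIC)
a=cv2.convertScaleAbs(a,alpha=1.6)
cv2.imwrite("pics/c1.png",a)
b=cv2.resize(p[252:332,235:310],None,fx=7,fy=7,interpolation=cv2.INTER_CUBIC)
cv2.imwrite("pics/c2.png",cv2.convertScaleAbs(b,alpha=1.4))
E
```

```text
(no output)
```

View pics/c1.png

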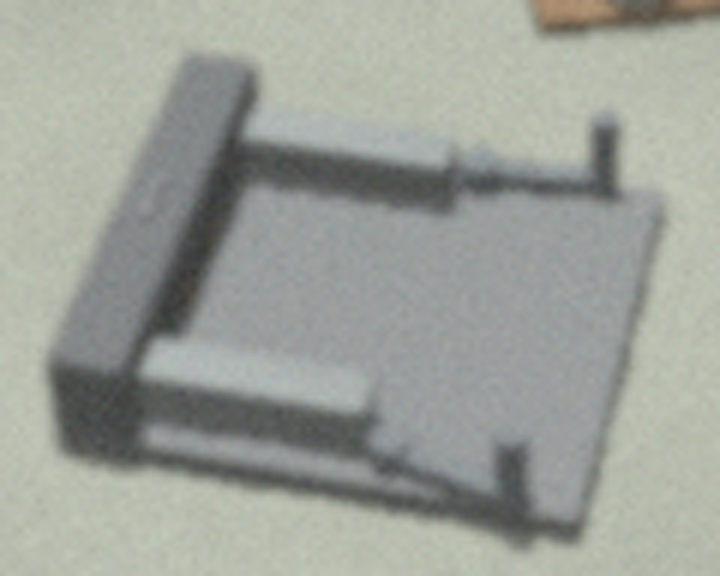

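View pics/c2.png

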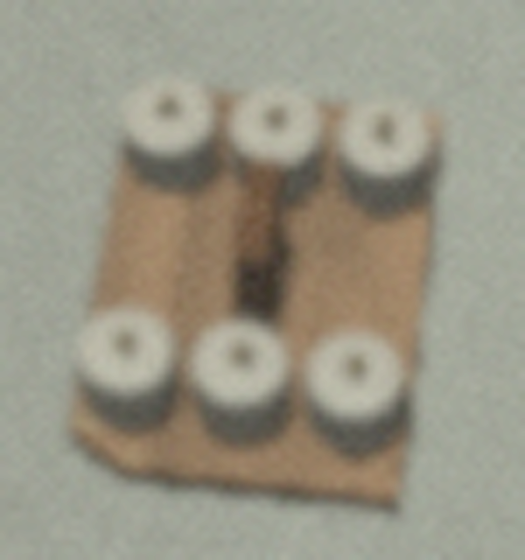

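```bash
cat > fit.py <<'E'
from h import *
from scipy.optimize import least_squares
t=snapshot("top");s=snapshot("side")
f=lambda a,k,ox,oy:(np.array(a,float)+.5)/k-.5+[ox,oy]
def fit(parts,x0,nm):
    def res(v):
        c,n=np.cos(v[2]),np.sin(v[2]);R=np.array([[c,-n,0],[n,c,0],[0,0,1]])
        return np.concatenate([(proj(S,fn(v)@R.T+[v[0],v[1],0])-px).ravel() for S,fn,px in parts])
    for idx in([0,1],[0],[1]):
        pp=[parts[i] for i in idx]
        global P;P=pp
        def r2(v):
            c,n=np.cos(v[2]),np.sin(v[2]);R=np.array([[c,-n,0],[n,c,0],[0,0,1]])
            return np.concatenate([(proj(S,fn(v)@R.T+[v[0],v[1],0])-px).ravel() for S,fn,px in pp])
        q=least_squares(r2,x0,loss="soft_l1");print(nm,idx,np.round(q.x,4));
        if len(idx)==2: print(np.round(r2(q.x).reshape(-1,2),1).tolist())
can=lambda v:np.array([[x,y,.036] for y in(.046,-.046) for x in(v[3],0,-v[3])])
fit([(t,can,f([[127,104],[124,172],[121,242],[299,106],[297,175],[294,243]],6,175,195)),
 (s,can,f([[125,345],[240,355],[355,369],[169,117],[275,127],[384,141]],7,235,252))],[.53,.33,0,.037],"board")
dt=lambda v:np.array([[-90,110,16],[-90,-110,16],[155,110,62],[155,-110,62],[117,110,62],[117,-110,62]])/1e3
ds=lambda v:np.array([[-90,110,16],[-90,-110,16],[155,110,62],[155,-110,62],[117,110,62],[117,-110,62],[155,110,0]])/1e3
fit([(t,dt,f([[483,306],[738,338],[520,18],[772,45],[512,66],[765,97]],3.79,270,160)),
 (s,ds,f([[580,526],[664,200],[52,360],[190,55],[128,368],[255,68],[62,450]],6,205,135))],[.54,0,-.1],"dock")
E
python3 fit.py
```

```text
board [0, 1] [ 0.5315  0.3356 -0.0417  0.037 ]
[[-0.6, -0.3], [-0.6, -0.2], [-0.5, -0.4], [-0.6, -0.2], [-0.6, -0.3], [-0.5, -0.1], [0.3, -0.2], [0.2, 0.1], [0.1, -0.1], [0.0, -1.2], [0.3, -1.1], [0.3, -1.5]]
board [0] [ 0.5307  0.3337 -0.0396  0.037 ]
board [1] [ 0.5318  0.3372 -0.0439  0.037 ]
dock [0, 1] [ 0.5457 -0.0376 -0.1446]
[[-109.1, -0.1], [-108.7, -0.5], [-109.7, -1.0], [-108.2, -0.1], [-108.9, -2.2], [-107.4, -2.3], [0.5, -11.2], [0.0, -9.9], [0.3, -9.5], [0.2, -8.7], [1.0, -8.7], [1.4, -9.2], [1.1, -9.0]]
dock [0] [ 0.534  -0.3888 -0.1371]
dock [1] [ 0.5429  0.0006 -0.1539]
```

```bash
sed -i 's/\[\[483,306\],\[738,338\],\[520,18\],\[772,45\],\[512,66\],\[765,97\]\]/[[33,306],[288,338],[70,18],[322,45],[62,66],[315,97]]/' fit.py
python3 fit.py | grep -A1 dock
```

```text
dock [0, 1] [ 0.5434 -0.0032 -0.1456]
[[-1.1, 0.9], [-0.6, 0.6], [-1.6, -0.1], [-0.0, 0.9], [-0.9, -1.3], [0.7, -1.3], [0.8, -1.4], [0.6, -2.2], [-1.1, -0.4], [-0.6, -1.4], [-0.2, 0.5], [0.8, -1.9], [-0.2, 0.1]]
dock [0] [ 0.5435 -0.0053 -0.143 ]
dock [1] [ 0.5429  0.0006 -0.1539]
```

Emit:
apply_moves(
  commands=[
    [0,0,0.056,0.016,0.042,0,100],
    [0,0,0.112,0.032,0.084,0,100],
    [0,0,0.168,0.048,0.126,0,100],
    [0,0,0.224,0.063,0.168,0,100],
    [0,0,0.28,0.079,0.21,0,100],
  ],
)

```text
time: 1.35
tool_pos: [0.2959, -0.294, 0.1782]
ee_rot: [3.141, -0.0, 0.686]
wrist_force: [1.2, 0.0, 0.6]
width: 0.0938
finger_force: 0.0
```

Emit:
apply_moves(
  commands=[
    [0,0,0.056,0.016,0.042,0,100],
    [0,0,0.112,0.032,0.084,0,100],
    [0,0,0.168,0.048,0.126,0,100],
    [0,0,0.224,0.063,0.168,0,100],
    [0,0,0.28,0.079,0.21,0,100],
  ],
)

```text
time: 1.85
tool_pos: [0.3749, -0.0839, 0.1785]
ee_rot: [3.14, -0.0, 0.967]
wrist_force: [1.2, -0.1, -0.1]
width: 0.0939
finger_force: 0.0
```

Emit:
apply_moves(
  commands=[
    [0,0,0.056,0.016,0.042,0,100],
    [0,0,0.112,0.032,0.084,0,100],
    [0,0,0.168,0.048,0.126,0,100],
    [0,0,0.224,0.063,0.168,0,100],
    [0,0,0.28,0.079,0.21,0,100],
  ],
)

```text
time: 2.35
tool_pos: [0.4539, 0.1264, 0.1784]
ee_rot: [3.14, -0.0, 1.248]
wrist_force: [0.9, -0.1, 0.1]
width: 0.0938
finger_force: 0.0
```

Emit:
apply_moves(
  commands=[
    [0,0,0.056,0.016,0.042,-0.01,100],
    [0,0,0.112,0.032,0.084,-0.02,100],
    [0,0,0.168,0.048,0.126,-0.04,100],
    [0,0,0.224,0.063,0.168,-0.06,100],
    [0,0,0.284,0.078,0.211,-0.07,100],
  ],
)

```text
time: 2.85
tool_pos: [0.5311, 0.3367, 0.1057]
ee_rot: [-3.139, 0.002, 1.531]
wrist_force: [0.6, -0.5, -0.3]
width: 0.0939
finger_force: 0.0
```

Descend to TCP z ≈ 0.027, then close.

Emit:
apply_moves(
  commands=[
    [0,0,0,0,0,-0.02,100],
    [0,0,0,0,0,-0.04,100],
    [0,0,0,0,0,-0.06,100],
    [0,0,0,0,-0.001,-0.081,100],
    [0,0,0,0,-0.001,-0.081,100],
  ],
)

```text
time: 3.35
tool_pos: [0.529, 0.3331, 0.023]
ee_rot: [-3.135, 0.004, 1.529]
wrist_force: [0.9, -0.8, -0.6]
width: 0.0938
finger_force: 0.0
```

Emit:
apply_moves(
  commands=[
    [0,0,0,0,0,0,40],
    [0,0,0,0,0,0,0],
    [0,0,0,0,0,0,0],
    [0,0,0,0,0,0,0],
    [0,0,0,0,0,0,0],
  ],
)

```text
time: 3.85
tool_pos: [0.532, 0.3346, 0.028]
ee_rot: [3.14, -0.001, 1.529]
wrist_force: [-0.5, -0.7, -0.8]
width: 0.0575
finger_force: 0.0
```

Emit:
apply_moves(
  commands=[
    [0,0,0,0,0,0,0],
    [0,0,0,0,0,0,0],
    [0,0,0,0,0,0,0],
    [0,0,0,0,0,0.01,0],
    [0,0,0,0,0,0.02,0],
  ],
)

```text
time: 4.35
tool_pos: [0.5314, 0.3344, 0.0476]
ee_rot: [-3.141, 0.0, 1.529]
wrist_force: [0.1, 0.1, 1.0]
width: 0.0176
finger_force: 0.0
```

Emit:
apply_moves(
  commands=[
    [0,0,0,0,0,0,40],
    [0,0,0,0,0,0,40],
    [0,0,0,0,0,0,40],
    [0,0,0,0,0,-0.01,40],
    [0,0,0,0,0,-0.02,40],
  ],
)

```text
time: 4.85
tool_pos: [0.5314, 0.3343, 0.0261]
ee_rot: [-3.141, 0.0, 1.529]
wrist_force: [-0.7, 0.0, -0.7]
width: 0.038
finger_force: 0.0
```

Emit:
apply_moves(
  commands=[
    [0,0,0,0,0,0,0],
    [0,0,0,0,0,0,0],
    [0,0,0,0,0,0,0],
    [0,0,0,0,0,0,0],
    [0,0,0,0,0,0,0],
  ],
)

```text
time: 5.35
tool_pos: [0.5316, 0.3345, 0.0273]
ee_rot: [3.141, -0.0, 1.529]
wrist_force: [-0.5, -0.6, -0.8]
width: 0.0103
finger_force: 30.0
```

Emit:
apply_moves(
  commands=[
    [0,0,0,0,0,0,0],
    [0,0,0,0,0,0,0],
    [0,0,0,0,0,0,0],
    [0,0,0,0,0,0,0],
    [0,0,0,0,0,0,0],
  ],
)

```text
time: 5.85
tool_pos: [0.5316, 0.3345, 0.0273]
ee_rot: [3.141, -0.0, 1.529]
wrist_force: [-2.2, 0.8, 1.6]
width: 0.0105
finger_force: 30.0
```

Emit:
apply_moves(
  commands=[
    [0,0,0,0,0,0.01,0],
    [0,0,0,0,0,0.03,0],
    [0,0,0,0,0,0.055,0],
    [0,0,0,0,0,0.08,0],
    [0,0,0,-0.001,-0.01,0.095,0],
  ],
)

```text
time: 6.35
tool_pos: [0.5311, 0.3253, 0.1238]
ee_rot: [3.14, -0.001, 1.53]
wrist_force: [0.6, 0.7, -4.2]
width: 0.0098
finger_force: 30.0
```

Emit:
apply_moves(
  commands=[
    [0,0,-0.01,-0.004,-0.025,0.005,0],
    [0,0,-0.02,-0.009,-0.055,0.005,0],
    [0,0,-0.03,-0.014,-0.09,0.005,0],
    [0,0,-0.04,-0.019,-0.125,0.005,0],
    [0,0,-0.05,-0.024,-0.16,0.005,0],
  ],
)

```text
time: 6.85
tool_pos: [0.5054, 0.1622, 0.1262]
ee_rot: [-3.14, 0.001, 1.478]
wrist_force: [-0.1, -0.2, -3.7]
width: 0.0102
finger_force: 30.0
```

Emit:
apply_moves(
  commands=[
    [0,0,-0.012,-0.006,-0.035,0,0],
    [0,0,-0.024,-0.012,-0.07,0,0],
    [0,0,-0.036,-0.018,-0.105,0,0],
    [0,0,-0.048,-0.022,-0.14,0,0],
    [0,0,-0.054,-0.024,-0.16,0,0],
  ],
)

```text
time: 7.35
tool_pos: [0.481, 0.0012, 0.1264]
ee_rot: [-3.14, 0.002, 1.422]
wrist_force: [-0.0, -0.5, -4.5]
width: 0.0105
finger_force: 30.0
```

```bash
python3 - <<'E'
from h import *
s=snapshot("side");t=snapshot("top");o=get_obs();print(o["tool_pos"],o["ee_rot"],o["width"],o["wrist_force"])
a=cv2.resize(s["pixels"][100:240,200:340,::-1],None,fx=3,fy=3,interpolation=cv2.INTER_CUBIC)
b=cv2.resize(t["pixels"][150:290,250:375,::-1],None,fx=3,fy=3,interpolation=cv2.INTER_CUBIC)
cv2.imwrite("pics/d.png",cv2.convertScaleAbs(np.hstack([a,b]),alpha=1.5))
E
```

```text
[0.48132694 0.00115786 0.12649143] [-3.14029848e+00  2.22162711e-03  1.42009668e+00] 0.010636008732645896 [-0.47698433  0.59240088 -4.86144555]
```

View pics/d.png

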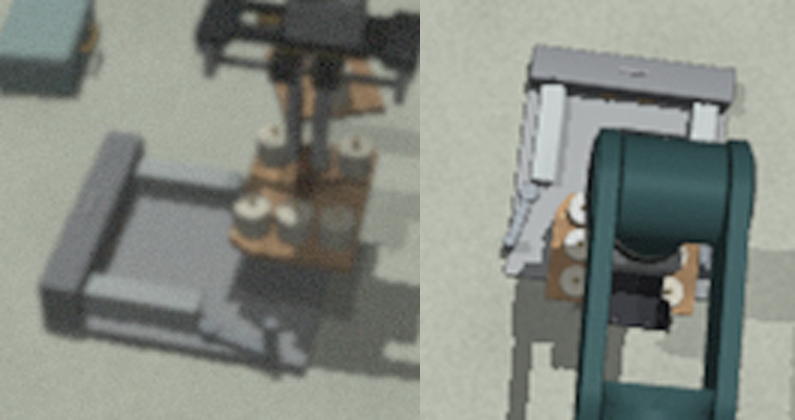

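Emit:
apply_moves(
  commands=[
    [0,0,0.004,0.001,0.004,-0.015,0],
    [0,0,0.004,0.001,0.004,-0.035,0],
    [0,0,0.004,0.001,0.004,-0.055,0],
    [0,0,0.004,0.001,0.004,-0.07,0],
    [0,0,0.004,0.001,0.004,-0.078,0],
  ],
)

```text
time: 7.95
tool_pos: [0.4818, 0.0092, 0.0469]
ee_rot: [-3.138, -0.0, 1.43]
wrist_force: [-0.1, 1.0, -5.3]
width: 0.0104
finger_force: 30.0
```

Emit:
apply_moves(
  commands=[
    [0,0,0,0,0,-0.001,0],
    [0,0,0,0,0,-0.002,0],
    [0,0,0,0,0,-0.003,0],
    [0,0,0,0,0,-0.004,0],
    [0,0,0,0,0,-0.005,0],
  ],
)

```text
time: 8.45
tool_pos: [0.4841, 0.0084, 0.0447]
ee_rot: [3.14, -0.0, 1.429]
wrist_force: [0.1, -0.6, -3.6]
width: 0.0103
finger_force: 30.0
```

```bash
python3 - <<'E'
from h import *
t=snapshot("top");s=snapshot("side");o=get_obs();print(o["tool_pos"],o["ee_rot"],o["width"],o["wrist_force"],o["wrist_torque"])
for c,S in(("top",t),("side",s)):
    for r in place_of(c,"board"): print(c,round(r["score"],2),np.round(onz(S,[r["pixel"]],.016)[0],4))
a=cv2.resize(s["pixels"][120:240,200:340,::-1],None,fx=5,fy=5,interpolation=cv2.INTER_CUBIC)
cv2.imwrite("pics/e.png",cv2.convertScaleAbs(a,alpha=1.5))
E
```

```text
[0.4836839  0.00838559 0.04425941] [3.14125163e+00 2.86467537e-07 1.42875261e+00] 0.009974388993299695 [-1.13439342 -0.10864604 -4.41755633] [-0.00647755 -0.06160713 -0.00812356]
top 0.71 [0.4905 0.0009 0.016 ]
top 0.7 [0.5561 0.5774 0.016 ]
side 0.9 [0.5522 0.5876 0.016 ]
side 0.6 [0.4866 0.0084 0.016 ]
```

View pics/e.png

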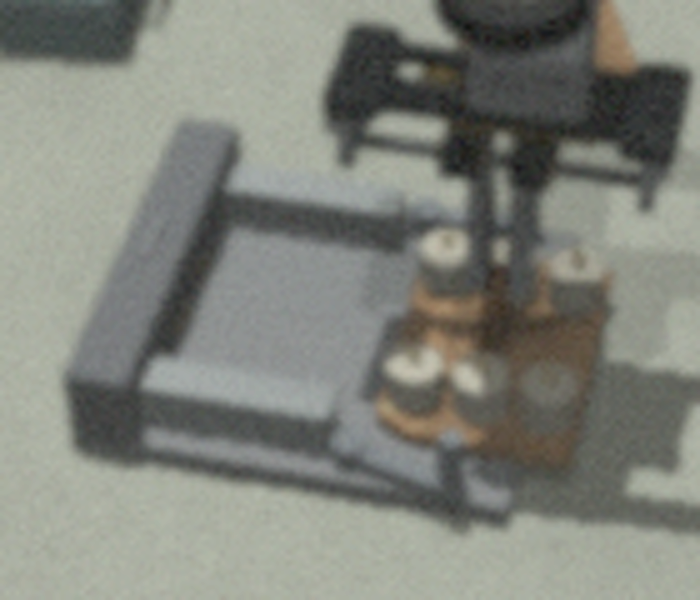

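Emit:
apply_moves(
  commands=[
    [0,0,-0.002,0,-0.003,-0.002,0],
    [0,0,-0.003,0.008,-0.0045,-0.002,0],
    [0,0,-0.003,0.018,-0.006,-0.002,0],
    [0,0,-0.003,0.028,-0.0075,-0.002,0],
    [0,0,-0.003,0.035,-0.0085,-0.002,0],
  ],
)

```text
time: 9.15
tool_pos: [0.518, -0.0002, 0.0432]
ee_rot: [-3.139, 0.0, 1.426]
wrist_force: [-7.6, 2.0, 6.0]
width: 0.0106
finger_force: 30.0
```

Emit:
apply_moves(
  commands=[
    [0,0,0,0.006,-0.001,0,0],
    [0,0,0,0.013,-0.002,0,0],
    [0,0,0,0.02,-0.003,0,0],
    [0,0,0,0.025,-0.004,0,0],
    [0,0,0,0.025,-0.004,0,0],
  ],
)

```text
time: 9.65
tool_pos: [0.5437, -0.0042, 0.0433]
ee_rot: [-3.141, 0.0, 1.426]
wrist_force: [-4.7, 0.6, 4.1]
width: 0.0104
finger_force: 30.0
```

```bash
python3 - <<'E'
from h import *
t=snapshot("top");s=snapshot("side");o=get_obs();print(o["tool_pos"],o["ee_rot"],o["width"],o["wrist_force"],o["wrist_torque"])
E
```

```text
[ 0.54371647 -0.00421481  0.04324699] [3.14091688e+00 1.50724897e-04 1.42575527e+00] 0.010289724857751315 [-4.21164083  0.73359689  5.49895795] [ 0.07134693  0.85467635 -0.02572048]
```

Emit:
apply_moves(
  commands=[
    [0,0,0,0.007,-0.001,0,0],
    [0,0,0,0.014,-0.002,0,0],
    [0,0,0,0.021,-0.003,0,0],
    [0,0,0,0.027,-0.004,0,0],
    [0,0,0,0.03,-0.0045,0,0],
  ],
)

```text
time: 10.25
tool_pos: [0.5723, -0.0084, 0.0432]
ee_rot: [-3.139, 0.0, 1.426]
wrist_force: [-9.3, 1.7, 7.6]
width: 0.0105
finger_force: 30.0
```

Emit:
apply_moves(
  commands=[
    [0,0,0,0.006,-0.001,0,0],
    [0,0,0,0.012,-0.002,0,0],
    [0,0,0,0.018,-0.003,0,0],
    [0,0,0,0.024,-0.0035,0,0],
    [0,0,0,0.027,-0.004,0,0],
  ],
)

```text
time: 10.75
tool_pos: [0.5993, -0.0124, 0.0432]
ee_rot: [-3.139, 0.0, 1.426]
wrist_force: [-9.5, 1.3, 7.9]
width: 0.0102
finger_force: 30.0
```

Emit:
apply_moves(
  commands=[
    [0,0,0,0.001,0,0,0],
    [0,0,0,0.002,0,0,0],
    [0,0,0,0.003,0,0,0],
    [0,0,0,0.004,-0.0005,0,0],
    [0,0,0,0.004,-0.0005,0,0],
  ],
)

```text
time: 11.25
tool_pos: [0.6031, -0.0129, 0.0432]
ee_rot: [-3.139, 0.0, 1.426]
wrist_force: [-8.2, 1.3, 7.3]
width: 0.0103
finger_force: 30.0
```

Emit:
apply_moves(
  commands=[
    [0,0,0,0.001,0,0,0],
    [0,0,0,0.002,0,0,0],
    [0,0,0,0.003,0,0,0],
    [0,0,0,0.004,-0.0005,0,0],
    [0,0,0,0.004,-0.0005,0,0],
  ],
)

```text
time: 11.75
tool_pos: [0.6054, -0.0129, 0.0432]
ee_rot: [-3.135, -0.0, 1.426]
wrist_force: [-12.0, 1.8, 9.6]
width: 0.0102
finger_force: 30.0
```

Emit:
apply_moves(
  commands=[
    [0,0,0,0.001,0,0,0],
    [0,0,0,0.002,0,0,0],
    [0,0,0,0.003,0,0,0],
    [0,0,0,0.003,0,0,0],
    [0,0,0,0.003,0,0,0],
  ],
)

```text
time: 12.25
tool_pos: [0.6056, -0.0127, 0.0431]
ee_rot: [-3.129, 0.0, 1.426]
wrist_force: [-17.5, 2.6, 12.9]
width: 0.0101
finger_force: 30.1
```

Emit:
apply_moves(
  commands=[
    [0,0,0,-0.002,0,0.001,0],
    [0,0,0,-0.003,0,0.001,20],
    [0,0,0,-0.003,0,0.001,40],
    [0,0,0,-0.003,0,0.001,40],
    [0,0,0,-0.003,0,0.001,40],
  ],
)

```text
time: 12.75
tool_pos: [0.6095, -0.0139, 0.0433]
ee_rot: [3.14, 0.0, 1.426]
wrist_force: [-0.3, 0.5, -0.7]
width: 0.0365
finger_force: 0.0
```

Emit:
apply_moves(
  commands=[
    [0,0,0,0,0,0.01,40],
    [0,0,0,0,0,0.03,40],
    [0,0,0,0,0,0.06,40],
    [0,0,0,0,0,0.08,40],
    [0,0,0,0,0,0.1,40],
  ],
)

```text
time: 13.25
tool_pos: [0.6094, -0.0137, 0.1454]
ee_rot: [3.139, 0.0, 1.426]
wrist_force: [0.2, -0.4, -0.4]
width: 0.0375
finger_force: 0.0
```

```bash
cat > way.py <<'E'
from h import *
import sys
sg=int(sys.argv[1]); O=np.array([.544,-.0035]);c,n=np.cos(-.146),np.sin(-.146);R=np.array([[c,-n],[n,c]])
p=get_obs()["tool_pos"];print(np.round(p,4))
def W(a,off):
    a=np.radians(a);u=np.array([-.06*np.cos(a)+off*np.sin(a), .095+.06*np.sin(a)+off*np.cos(a)])
    return R@(u*[1,sg])+O
print("start",np.round(W(30,.032),4), "delta",np.round(W(30,.032)-p[:2],4))
q=W(30,.032)
for a in range(30,-91,-8):
    w=W(a,.019); print(a,np.round(w,4),"rel start",np.round(w-q,3))
E
python3 way.py 1
```

```text
[ 0.6094 -0.0137  0.1454]
start [0.5306 0.1528] delta [-0.0787  0.1665]
30 [0.5226 0.1426] rel start [-0.008 -0.01 ]
22 [0.5157 0.1372] rel start [-0.015 -0.016]
14 [0.5096 0.1309] rel start [-0.021 -0.022]
6 [0.5044 0.1238] rel start [-0.026 -0.029]
-2 [0.5003 0.116 ] rel start [-0.03  -0.037]
-10 [0.4973 0.1078] rel start [-0.033 -0.045]
-18 [0.4955 0.0992] rel start [-0.035 -0.054]
-26 [0.4949 0.0904] rel start [-0.036 -0.062]
-34 [0.4955 0.0817] rel start [-0.035 -0.071]
-42 [0.4973 0.0731] rel start [-0.033 -0.08 ]
-50 [0.5004 0.0648] rel start [-0.03  -0.088]
-58 [0.5045 0.0571] rel start [-0.026 -0.096]
-66 [0.5097 0.05  ] rel start [-0.021 -0.103]
-74 [0.5158 0.0437] rel start [-0.015 -0.109]
-82 [0.5227 0.0383] rel start [-0.008 -0.115]
-90 [0.5303 0.0339] rel start [-0.    -0.119]
```

Emit:
apply_moves(
  commands=[
    [0,0,0,-0.016,0.034,0,0],
    [0,0,0,-0.032,0.068,0,0],
    [0,0,0,-0.048,0.102,0,0],
    [0,0,0,-0.064,0.136,0,0],
    [0,0,0,-0.079,0.166,0,0],
  ],
)

```text
time: 13.75
tool_pos: [0.5294, 0.1539, 0.1442]
ee_rot: [3.14, -0.001, 1.426]
wrist_force: [0.4, 0.7, 0.1]
width: 0.0018
finger_force: 0.0
```

Emit:
apply_moves(
  commands=[
    [0,0,0,0,0,-0.025,0],
    [0,0,0,0,0,-0.05,0],
    [0,0,0,0,0,-0.08,0],
    [0,0,0,0,0,-0.108,0],
    [0,0,0,0,0,-0.108,0],
  ],
)

```text
time: 14.25
tool_pos: [0.5265, 0.1518, 0.0312]
ee_rot: [-3.134, 0.003, 1.426]
wrist_force: [0.4, 0.1, 0.1]
width: 0.0004
finger_force: 0.0
```

Emit:
apply_moves(
  commands=[
    [0,0,0,-0.008,-0.01,0,0],
    [0,0,0,-0.015,-0.016,0,0],
    [0,0,0,-0.021,-0.022,0,0],
    [0,0,0,-0.026,-0.029,0,0],
    [0,0,0,-0.03,-0.037,0,0],
  ],
)

```text
time: 14.75
tool_pos: [0.5005, 0.1152, 0.0368]
ee_rot: [3.138, -0.002, 1.426]
wrist_force: [1.1, 1.3, 2.3]
width: 0.0005
finger_force: 1.2
```

Emit:
apply_moves(
  commands=[
    [0,0,0,-0.003,-0.008,0,0],
    [0,0,0,-0.005,-0.017,0,0],
    [0,0,0,-0.006,-0.025,0,0],
    [0,0,0,-0.005,-0.034,0,0],
    [0,0,0,-0.003,-0.043,0,0],
  ],
)

```text
time: 15.25
tool_pos: [0.4978, 0.0722, 0.0366]
ee_rot: [3.139, -0.001, 1.426]
wrist_force: [2.3, 2.7, 6.9]
width: 0.0005
finger_force: 3.3
```

```bash
python3 - <<'E'
from h import *
t=snapshot("top");s=snapshot("side");o=get_obs();print(o["tool_pos"],o["wrist_force"])
a=cv2.resize(s["pixels"][120:240,200:340,::-1],None,fx=5,fy=5,interpolation=cv2.INTER_CUBIC)
cv2.imwrite("pics/g.png",cv2.convertScaleAbs(a,alpha=1.5))
E
```

```text
[0.49815347 0.07096811 0.03658531] [ 2.07414612 -0.31410319  6.36283072]
```

View pics/g.png

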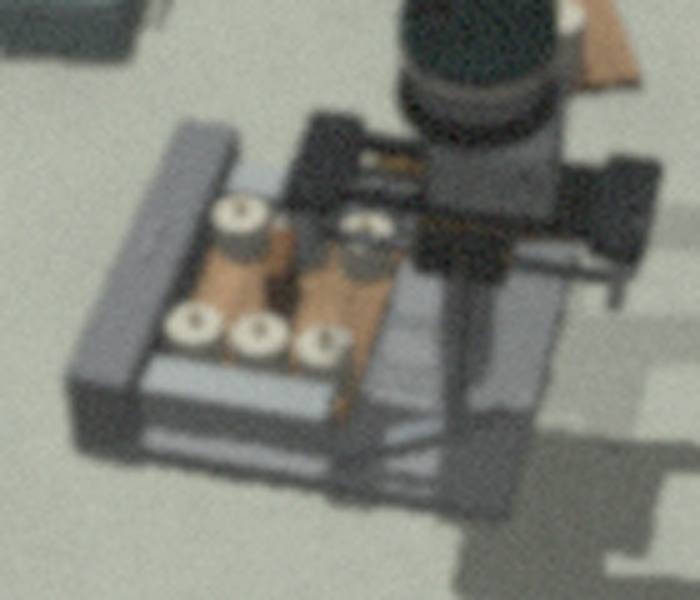

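Emit:
apply_moves(
  commands=[
    [0,0,0,0,0,0.004,0],
    [0,0,0,0.003,-0.008,0.004,0],
    [0,0,0,0.007,-0.016,0.004,0],
    [0,0,0,0.012,-0.023,0.004,0],
    [0,0,0,0.018,-0.029,0.004,0],
  ],
)

```text
time: 15.85
tool_pos: [0.5145, 0.0425, 0.0385]
ee_rot: [-3.14, 0.0, 1.425]
wrist_force: [0.9, 0.8, -0.6]
width: 0.0005
finger_force: 0.0
```

Emit:
apply_moves(
  commands=[
    [0,0,0,0.007,-0.005,0,0],
    [0,0,0,0.011,-0.008,0,0],
    [0,0,0,0.015,-0.01,0,0],
    [0,0,0,0.018,-0.01,0,0],
    [0,0,0,0.018,-0.01,0,0],
  ],
)

```text
time: 16.35
tool_pos: [0.5329, 0.0336, 0.0391]
ee_rot: [3.141, -0.0, 1.426]
wrist_force: [-0.8, 0.0, 0.1]
width: 0.0003
finger_force: 0.0
```

```bash
python3 - <<'E'
from h import *
t=snapshot("top");s=snapshot("side");o=get_obs();print(o["tool_pos"],o["wrist_force"])
a=cv2.resize(s["pixels"][140:240,205:325,::-1],None,fx=5,fy=5,interpolation=cv2.INTER_CUBIC)
cv2.imwrite("pics/i.png",cv2.convertScaleAbs(a,alpha=1.6))
E
```

```text
[0.53247604 0.03365975 0.03904012] [ 0.0347957  -0.18667136 -0.04767926]
```

View pics/i.png

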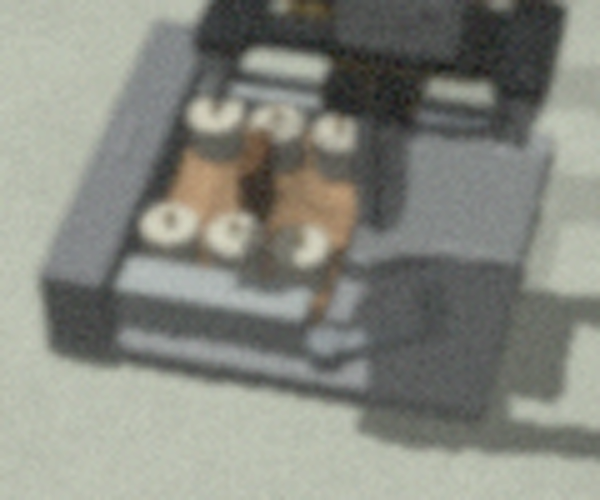

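Emit:
apply_moves(
  commands=[
    [0,0,0,-0.003,0,0.02,0],
    [0,0,0,-0.003,0,0.05,0],
    [0,0,0,-0.003,0,0.09,0],
    [0,0,0,-0.01,0.03,0.11,0],
    [0,0,0,-0.02,0.07,0.11,0],
  ],
)

```text
time: 16.95
tool_pos: [0.5152, 0.1034, 0.1539]
ee_rot: [3.133, -0.002, 1.423]
wrist_force: [-0.0, 0.9, 0.1]
width: 0.0005
finger_force: 0.0
```

Emit:
apply_moves(
  commands=[
    [0,0,0,-0.015,0.04,0,0],
    [0,0,0,-0.03,0.08,0,0],
    [0,0,0,-0.04,0.12,0,0],
    [0,0,0,-0.05,0.16,0,0],
    [0,0,0,-0.05,0.16,0,0],
  ],
)

```text
time: 17.45
tool_pos: [0.4605, 0.2678, 0.1491]
ee_rot: [-3.141, -0.002, 1.433]
wrist_force: [-0.2, -0.6, 0.6]
width: 0.0
finger_force: 0.0
```

```bash
cat > lev.py <<'E'
from h import *
import sys
sg=int(sys.argv[1]);O=np.array([.544,-.0035]);c,n=np.cos(-.146),np.sin(-.146);R=np.array([[c,-n],[n,c]])
S={c:snapshot(c) for c in("top","side")}
print(np.round(get_obs()["tool_pos"],4))
def P(x,y,z): return np.r_[R@np.array([x,y*sg])+O,z]
for a in range(34,-95,-4):
    r=np.radians(a);d=np.array([-np.cos(r),np.sin(r)]);b=np.array([0,.095]);out=[]
    for cn,s in S.items():
        g=cv2.cvtColor(s["pixels"],cv2.COLOR_RGB2GRAY).astype(np.float32)
        post=[P(*(b+.06*d),z) for z in np.linspace(.032,.06,8)]
        bl=[P(*(b+k*d),.028) for k in np.linspace(.015,.05,8)]
        for pts in(post,bl):
            q=proj(s,pts).astype(np.float32); out.append(cv2.remap(g,q[:,:1],q[:,1:],cv2.INTER_LINEAR).mean())
    print(a,np.round(out).astype(int), np.round(proj(S["side"],[post[-1]])[0]))
E
python3 lev.py 1
python3 - <<'E'
import sys;sys.path.insert(0,'.')
from h import *
s=snapshot("side");cv2.imwrite("pics/j.png",cv2.convertScaleAbs(cv2.resize(s["pixels"][140:240,205:325,::-1],None,fx=5,fy=5,interpolation=cv2.INTER_CUBIC),alpha=1.6))
E
```

```text
[0.462 0.264 0.149]
34 [106 116  99  93] [286. 212.]
30 [106 114 103  95] [287. 211.]
26 [105 110 104  95] [288. 211.]
22 [103 111 105  95] [289. 210.]
18 [103 114 102  94] [290. 209.]
14 [ 98 117  97  92] [290. 207.]
10 [120 119  89  89] [291. 206.]
6 [120 118  81  87] [292. 205.]
2 [120 117  73  84] [292. 204.]
-2 [120 116  68  82] [292. 203.]
-6 [120 115  62  78] [293. 202.]
-10 [120 113  58  77] [293. 201.]
-14 [120 111  55  76] [293. 199.]
-18 [119 107  52  82] [292. 198.]
-22 [95 98 50 92] [292. 197.]
-26 [ 74 101  51  98] [292. 196.]
-30 [105 112  53 101] [291. 195.]
-34 [115 114  57 101] [291. 194.]
-38 [108 110  62 103] [290. 193.]
-42 [113 107  69 104] [290. 192.]
-46 [120 110  75 105] [289. 191.]
-50 [120 113  80 105] [288. 190.]
-54 [120 114  84 105] [287. 189.]
-58 [120 114  86 106] [286. 188.]
-62 [119 115  86 105] [285. 188.]
-66 [119 116  87 105] [283. 187.]
-70 [119 117  87 104] [282. 186.]
-74 [119 117  87 104] [281. 186.]
-78 [119 117  85 104] [279. 185.]
-82 [119 118  82 103] [278. 185.]
-86 [119 118  74 101] [276. 184.]
-90 [102 118  60  98] [275. 184.]
-94 [ 91 108  46  92] [273. 184.]
```

```bash
python3 - <<'E'
from h import *
s=snapshot("side");t=snapshot("top")
a=cv2.resize(s["pixels"][165:240,250:325,::-1],None,fx=5.33,fy=5.33,interpolation=cv2.INTER_CUBIC)
b=cv2.resize(t["pixels"][195:255,270:330,::-1],None,fx=6.667,fy=6.667,interpolation=cv2.INTER_CUBIC)
print(a.shape,b.shape)
cv2.imwrite("pics/k.png",cv2.convertScaleAbs(np.hstack([a[:399,:399],b[:399,:399]]),alpha=1.5))
E
```

```text
(400, 400, 3) (400, 400, 3)
```

View pics/k.png

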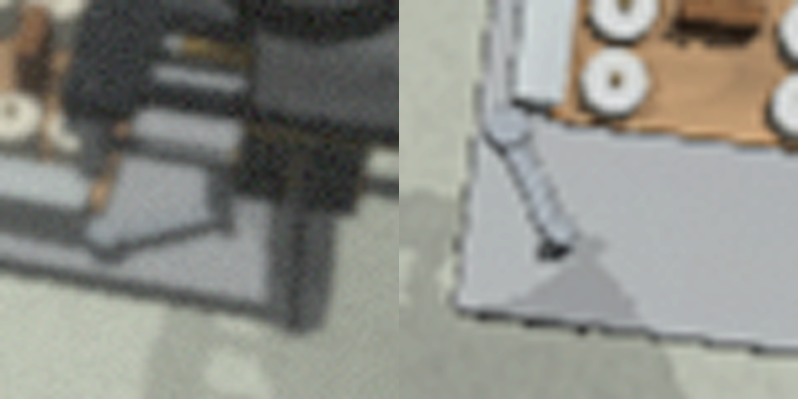

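```bash
python3 - <<'E'
from h import *
t=snapshot("top");s=snapshot("side")
f=lambda u,v:[(u-399)/6.667+270-.4,v/6.667+195-.4]
g=lambda u,v:[u/5.333+250-.4,v/5.333+165-.4]
O=np.array([.544,-.0035]);c,n=np.cos(-.146),np.sin(-.146);R=np.array([[c,-n],[n,c]])
for nm,S,px,z in(("pivot top",t,f(505,125),.03),("post top",t,f(552,249),.064),("tip top",t,f(562,246),.028),("pivot side",s,g(104,240),.03),("post top side",s,g(220,180),.064),("post base side",s,g(222,225),.028)):
    w=onz(S,[px],z)[0][:2]; print(nm,np.round(w,4),"dock",np.round((w-O)@R,4))
for w in([.5005,.1152],[.4978,.0722],[.5145,.0425]): print(np.round((np.array(w)-O)@R,4))
print(np.round(proj(s,[[.4978,.0722,.0366],[.4978,.0722,.06]])))
E
```

```text
pivot top [0.5585 0.0899] dock [0.0007 0.0945]
post top [0.4933 0.0706] dock [-0.0609  0.066 ]
tip top [0.4991 0.0641] dock [-0.0543  0.0604]
pivot side [0.5595 0.0981] dock [0.0005 0.1028]
post top side [0.5028 0.0846] dock [-0.0536  0.0812]
post base side [0.5013 0.0817] dock [-0.0546  0.0781]
[-0.0603  0.1111]
[-0.0567  0.0682]
[-0.0359  0.0412]
[[293. 202.]
 [293. 196.]]
```

Emit:
apply_moves(
  commands=[
    [0,0,0.083,0.008,-0.038,0,50],
    [0,0,0.166,0.016,-0.076,0,50],
    [0,0,0.249,0.024,-0.114,0,50],
    [0,0,0.332,0.032,-0.152,0,50],
    [0,0,0.414,0.038,-0.19,0,50],
  ],
)

```text
time: 18.3
tool_pos: [0.5009, 0.0709, 0.1493]
ee_rot: [3.141, 0.0, 1.841]
wrist_force: [-0.0, -1.0, 0.2]
width: 0.0369
finger_force: 0.0
```

Emit:
apply_moves(
  commands=[
    [0,0,0,0,0,0,50],
    [0,0,0,0,0,0,50],
    [0,0,0,0,0,-0.02,50],
    [0,0,0,0,0,-0.04,50],
    [0,0,0,0,0,-0.05,50],
  ],
)

```text
time: 18.8
tool_pos: [0.4993, 0.0745, 0.0973]
ee_rot: [-3.139, -0.001, 1.841]
wrist_force: [-0.3, -0.6, -0.4]
width: 0.0471
finger_force: 0.0
```

Emit:
apply_moves(
  commands=[
    [0,0,0,0,0,-0.015,50],
    [0,0,0,0,0,-0.03,50],
    [0,0,0,0,0,-0.045,50],
    [0,0,0,0,0,-0.057,50],
    [0,0,0,0,0,-0.057,50],
  ],
)

```text
time: 19.3
tool_pos: [0.4991, 0.074, 0.0403]
ee_rot: [-3.138, -0.001, 1.841]
wrist_force: [0.1, -0.2, -0.1]
width: 0.0473
finger_force: 0.0
```

Emit:
apply_moves(
  commands=[
    [0,0,0,0,0,0,0],
    [0,0,0,0,0,0,0],
    [0,0,0,0,0,0,0],
    [0,0,0,0,0,0,0],
    [0,0,0,0,0,0,0],
  ],
)

```text
time: 19.8
tool_pos: [0.5009, 0.0734, 0.0425]
ee_rot: [3.141, 0.0, 1.84]
wrist_force: [0.1, 0.5, 0.5]
width: 0.0105
finger_force: 0.0
```

Emit:
apply_moves(
  commands=[
    [0,0,0,0,0,0,0],
    [0,0,0,0,0,0,0],
    [0,0,0,0,0,0,0],
    [0,0,0,0,0,0,0],
    [0,0,0,0,0,0,0],
  ],
)

```text
time: 20.3
tool_pos: [0.5006, 0.0734, 0.0421]
ee_rot: [3.142, -0.0, 1.84]
wrist_force: [-0.3, -0.3, 0.1]
width: 0.0008
finger_force: 0.0
```

```bash
python3 lev.py 1 | awk 'NR==1||NR%2==0'; python3 - <<'E'
from h import *
s=snapshot("side");o=get_obs()
R=cv2.Rodrigues(s["rvec"])[0];print("side cam",np.round(-R.T@s["tvec"],3)); t=snapshot("top");R=cv2.Rodrigues(t["rvec"])[0];print("top cam",np.round(-R.T@t["tvec"],3))
print(np.round(proj(s,[o["tool_pos"]])),np.round(proj(t,[o["tool_pos"]])))
save(s,"s2");save(t,"t2")
E
```

```text
[0.5006 0.0734 0.0421]
34 [123  48  80  84] [286. 212.]
26 [78 49 61 87] [288. 211.]
18 [51 48 59 83] [290. 209.]
10 [55 43 57 73] [291. 206.]
2 [50 36 53 62] [292. 204.]
-6 [43 34 53 57] [293. 202.]
-14 [29 36 54 55] [293. 199.]
-22 [26 36 52 57] [292. 197.]
-30 [20 36 49 64] [291. 195.]
-38 [20 38 49 78] [290. 193.]
-46 [24 40 61 87] [289. 191.]
-54 [30 42 81 89] [287. 189.]
-62 [36 44 93 90] [285. 188.]
-70 [39 45 93 89] [282. 186.]
-78 [44 47 93 88] [279. 185.]
-86 [47 48 88 86] [276. 184.]
-94 [51 51 78 79] [273. 184.]
side cam [0.471 0.879 0.908]
top cam [0.304 0.141 1.615]
[[292. 201.]] [[291. 231.]]
```

Emit:
apply_moves(
  commands=[
    [0,0,0,0,0,-0.002,0],
    [0,0,0,0,0,-0.004,0],
    [0,0,0,0,0,-0.006,0],
    [0,0,0,0,0,-0.008,0],
    [0,0,0,0,0,-0.008,0],
  ],
)

```text
time: 21.0
tool_pos: [0.5007, 0.0731, 0.0366]
ee_rot: [3.141, 0.001, 1.84]
wrist_force: [-5.8, -0.8, 10.1]
width: 0.0004
finger_force: 5.6
```

```bash
python3 - <<'E'
from h import *
j=cv2.imread("pics/j.png",0);j=cv2.resize(j,(120,100),interpolation=cv2.INTER_AREA)
print("side cols 264-299");
for r in range(190,217): print(r,' '.join("%3d"%v for v in j[r-140,264-205:300-205]))
k=cv2.imread("pics/k.png",0)[:,399:];k=cv2.resize(k,(60,60),interpolation=cv2.INTER_AREA)
print("top cols 282-302")
for r in range(209,238): print(r,' '.join("%3d"%v for v in k[r-195,12:33]))
E
```

```text
side cols 264-299
190 121 111  97  90  84  79  67  72  88  89  94 119 138 144 151 152 154 157 163 165 165 167 166 167 167 165 167 170 165 159 145 113  73  60  63  62
191 143 118 103  93  84  76  64  66  71  72  73  88 104 111 121 126 133 136 143 149 148 152 158 159 162 162 163 167 163 152 135 101  65  51  52  57
192 146 123 102  87  79  67  64  65  63  64  65  75  78  82  94 107 112 116 117 124 127 130 136 140 143 148 150 152 155 146 123  87  52  53  51  49
193 123 111  95  90  85  75  73  76  75  75  74  79  75  76  84  92  99 103 105 109 115 119 117 121 119 123 128 130 131 127 102  73  50  51  53  53
194 105 100  93  89  86  82  85  94  98 105 110 112 107 100  97  96  92  90  98  98 101 103 100 106 106 110 113 114 110 102  87  63  52  37  39  46
195 106 100  97  91  86  82  90 108 115 131 146 147 141 134 129 122 118 110 104 103 102  98  97  94  92  96  92  98  98  92  77  50  44  47  58  46
196 126 108  97  90  84  88  94 107 128 149 163 165 161 158 156 151 151 148 139 133 127 122 118 107  96  81  78  81  83  77  67  50  50  50  50  47
197 144 118  93  87  86  97  98 115 136 158 16
[... 4782 characters left out ...]
 180 180 180 179 179 180 181 182 164 127 128 161 176 158 141 153 167 167 173 179 179
231 180 180 180 180 180 180 180 182 165 117  82 107 128 132 144 154 154 153 159 171 178
232 179 180 179 179 179 180 181 182 149  91  69  55  54  93 139 154 154 152 160 172 179
233 179 180 179 181 180 179 181 182 146  91  78  61  84 130 152 154 154 159 172 179 180
234 180 180 179 181 179 180 180 181 165 144 143 138 146 161 162 155 153 159 172 180 179
235 180 180 180 179 180 180 179 179 180 181 182 176 163 157 155 155 153 154 160 173 179
236 180 180 180 180 180 180 180 180 181 183 176 164 155 154 154 153 155 153 154 160 173
237 180 179 180 180 180 180 180 180 175 168 161 154 153 155 155 155 155 155 153 154 160
```

```bash
python3 - <<'E'
from h import *
from scipy.optimize import least_squares
t=snapshot("top");s=snapshot("side")
for nm,pt,ps in(("post top",(293.2,228.9),(290.7,196.5)),("pivot",(286,213),(269,211))):
    q=least_squares(lambda v:np.r_[proj(t,[v])[0]-pt,proj(s,[v])[0]-ps],[.5,.07,.05]);print(nm,np.round(q.x,4),np.round(q.fun,1))
for w in([.501,.0714,.064],[.5022,.0672,.064],[.5035,.0637,.064]): print(np.round(proj(t,[w])[0],1),np.round(proj(s,[w])[0],1))
E
```

```text
post top [0.5041 0.0678 0.0533] [-0.   0.1 -0.  -0. ]
pivot [0.5615 0.0877 0.0128] [-0.   0.2 -0.2 -0. ]
[292.2 229.5] [291.8 194.8]
[293.6 229.1] [291.5 193.6]
[294.7 228.7] [291.1 192.6]
```

```bash
python3 - <<'E'
from h import *
for i in range(3):
    o=get_obs();print({k:np.round(v,3).tolist() if not np.isscalar(v) else round(v,4) for k,v in o.items()}); snapshot("side")
print(len([1 for q in masks_of("side","dock")]), [ (round(q["score"],2),q["extent"]) for q in masks_of("side","board")])
E
python3 - <<'E'
import sys;sys.path.insert(0,'.')
from h import *
s=snapshot("side");g=cv2.cvtColor(s["pixels"],cv2.COLOR_RGB2GRAY)
for r in range(180,217): print(r,' '.join("%3d"%v for v in g[r,264:304]))
E
```

```text
{'time': 21.1, 'joint_positions': [0.033, 0.062, 1.683, -0.001, 1.395, -0.235], 'qvel': [-0.0, -0.0, -0.0, -0.002, 0.0, 0.002], 'joint_torque': [0.157, -25.704, -25.558, 0.391, -1.671, -0.016], 'tool_pos': [0.501, 0.073, 0.037], 'ee_rot': [3.141, 0.001, 1.84], 'wrist_force': [-4.316, -2.12, 11.36], 'wrist_torque': [-0.298, 0.864, -0.001], 'finger_force': 5.6105, 'width': 0.0006}
{'time': 21.15, 'joint_positions': [0.033, 0.062, 1.683, -0.001, 1.395, -0.235], 'qvel': [-0.001, 0.0, -0.001, -0.001, 0.0, 0.0], 'joint_torque': [0.155, -25.716, -25.554, 0.39, -1.666, -0.016], 'tool_pos': [0.501, 0.073, 0.037], 'ee_rot': [3.141, 0.001, 1.84], 'wrist_force': [-4.74, -0.465, 10.699], 'wrist_torque': [-0.26, 0.837, -0.017], 'finger_force': 5.6074, 'width': 0.0004}
{'time': 21.2, 'joint_positions': [0.033, 0.062, 1.684, -0.001, 1.395, -0.235], 'qvel': [-0.001, -0.001, -0.001, 0.001, -0.001, -0.0], 'joint_torque': [0.155, -25.724, -25.552, 0.389, -1.663, -0.016], 'tool_pos': [0.501, 0.073, 0.037], 'ee_rot': [3.141, 0.001, 1.84], 'wrist_force': [-4.441, -1.206, 11.405], 'wrist_torque': [-0.265, 0
[... 5502 characters left out ...]
  58  60  59  60  60  57  59  55  56  59  53
213  78  65  61  53  53  51  54  51  51  58  61  67  83  99  96  97  97  99  98  97  95  82  72  60  62  57  61  57  58  56  60  60  56  56  60  62  60  58  54  59
214  78  63  59  60  54  55  52  58  56  57  58  69  86  98 100 100 100  99  99  97  95  83  66  58  55  59  57  63  57  58  55  57  60  58  60  56  59  56  58  56
215  68  68  59  57  55  55  54  56  57  57  61  70  88  95  97 100 100  97 101 101  96  83  73  64  64  56  55  58  61  61  57  58  54  60  59  53  57  59  56  59
216  60  55  58  61  56  57  58  62  61  61  56  67  82  97  97  97 100  98  99  98 100  90  78  62  56  61  57  59  62  59  61  61  59  57  60  61  62  60  58  60
```

```bash
cat > way2.py <<'E'
from h import *
import sys
sg,a0,off0,a1,st=int(sys.argv[1]),*map(float,sys.argv[2:6]); O=np.array([.544,-.0035]);c,n=np.cos(-.146),np.sin(-.146);R=np.array([[c,-n],[n,c]])
p=get_obs()["tool_pos"];print(np.round(p,4))
def W(a,off):
    a=np.radians(a);u=np.array([-.06*np.cos(a)+off*np.sin(a), .095+.06*np.sin(a)+off*np.cos(a)])
    return R@(u*[1,sg])+O
q=W(a0,off0);print("start",np.round(q,4),"delta",np.round(q-p[:2],4))
for i,a in enumerate(np.arange(a1,-90.1,-st)): print(i+1,a,np.round(W(a,.020)-q,3))
E
python3 way2.py 1 -25 .032 -27 7
```

```text
[0.5007 0.0731 0.0365]
start [0.4912 0.104 ] delta [-0.0095  0.0309]
1 -27.0 [ 0.003 -0.014]
2 -34.0 [ 0.004 -0.021]
3 -41.0 [ 0.005 -0.029]
4 -48.0 [ 0.008 -0.036]
5 -55.0 [ 0.011 -0.043]
6 -62.0 [ 0.015 -0.05 ]
7 -69.0 [ 0.02  -0.056]
8 -76.0 [ 0.025 -0.061]
9 -83.0 [ 0.031 -0.066]
10 -90.0 [ 0.038 -0.07 ]
```

Emit:
apply_moves(
  commands=[
    [0,0,0,0,0,0.015,0],
    [0,0,0,-0.005,0.015,0.015,0],
    [0,0,0,-0.01,0.031,0.015,0],
    [0,0,0,-0.01,0.031,0,0],
    [0,0,0,-0.01,0.031,-0.012,0],
  ],
)

```text
time: 21.9
tool_pos: [0.4905, 0.1048, 0.0216]
ee_rot: [3.141, 0.0, 1.841]
wrist_force: [-0.1, -0.0, -0.9]
width: 0.0005
finger_force: 0.0
```

Emit:
apply_moves(
  commands=[
    [0,0,0,0,0,-0.003,0],
    [0,0,0,0,0,-0.003,0],
    [0,0,0,0.003,-0.014,-0.003,0],
    [0,0,0,0.004,-0.021,-0.003,0],
    [0,0,0,0.005,-0.029,-0.003,0],
  ],
)

```text
time: 22.4
tool_pos: [0.4967, 0.0749, 0.0198]
ee_rot: [3.139, -0.001, 1.839]
wrist_force: [0.9, 1.8, 0.1]
width: 0.0007
finger_force: 0.9
```

Light lateral contact, no vertical force: pushing properly now.

Emit:
apply_moves(
  commands=[
    [0,0,0,0.003,-0.007,0,0],
    [0,0,0,0.006,-0.014,0,0],
    [0,0,0,0.01,-0.021,0,0],
    [0,0,0,0.015,-0.027,0,0],
    [0,0,0,0.02,-0.032,0,0],
  ],
)

```text
time: 22.9
tool_pos: [0.5152, 0.0425, 0.0188]
ee_rot: [-3.14, 0.0, 1.84]
wrist_force: [-1.5, 0.2, -0.7]
width: 0.0006
finger_force: 0.5
```

Emit:
apply_moves(
  commands=[
    [0,0,0,0.006,-0.005,0,0],
    [0,0,0,0.01,-0.007,0,0],
    [0,0,0,0.013,-0.009,0,0],
    [0,0,0,0.013,-0.009,0,0],
    [0,0,0,0.013,-0.009,0,0],
  ],
)

```text
time: 23.4
tool_pos: [0.5289, 0.0342, 0.0191]
ee_rot: [3.141, 0.001, 1.84]
wrist_force: [1.0, -0.0, -0.5]
width: 0.0009
finger_force: 0.0
```

Now press on in dock +x to the stop.

Emit:
apply_moves(
  commands=[
    [0,0,0,0.002,0,0,0],
    [0,0,0,0.004,-0.0005,0,0],
    [0,0,0,0.006,-0.001,0,0],
    [0,0,0,0.006,-0.001,0,0],
    [0,0,0,0.006,-0.001,0,0],
  ],
)

```text
time: 23.9
tool_pos: [0.5292, 0.0341, 0.0189]
ee_rot: [-3.131, -0.004, 1.84]
wrist_force: [-13.9, 1.2, 8.7]
width: 0.0004
finger_force: 6.4
```

Emit:
apply_moves(
  commands=[
    [0,0,0,-0.008,0,0,0],
    [0,0,0,-0.016,0.002,0,0],
    [0,0,0,-0.016,0.002,0.03,0],
    [0,0,0,-0.016,0.002,0.07,0],
    [0,0,0,-0.016,0.002,0.1,0],
  ],
)

```text
time: 24.4
tool_pos: [0.5193, 0.0356, 0.1214]
ee_rot: [3.138, 0.001, 1.84]
wrist_force: [-0.3, -0.1, 0.0]
width: 0.0005
finger_force: 0.0
```

```bash
python3 way2.py -1 30 .036 30 8; python3 way2.py -1 30 .036 -10 8|head -1
```

```text
[0.5193 0.0356 0.1214]
start [ 0.4877 -0.1531] delta [-0.0316 -0.1887]
1 30.0 [-0.006  0.015]
2 22.0 [-0.011  0.022]
3 14.0 [-0.015  0.03 ]
4 6.0 [-0.018  0.038]
5 -2.0 [-0.02   0.047]
6 -10.0 [-0.021  0.056]
7 -18.0 [-0.02   0.064]
8 -26.0 [-0.018  0.073]
9 -34.0 [-0.015  0.081]
10 -42.0 [-0.011  0.089]
11 -50.0 [-0.006  0.096]
12 -58.0 [0.    0.103]
13 -66.0 [0.007 0.108]
14 -74.0 [0.015 0.112]
15 -82.0 [0.023 0.116]
16 -90.0 [0.031 0.118]
[0.5193 0.0356 0.1214]
```

Emit:
apply_moves(
  commands=[
    [0,0,-0.083,-0.006,-0.038,0,0],
    [0,0,-0.166,-0.013,-0.076,0,0],
    [0,0,-0.249,-0.019,-0.114,0,0],
    [0,0,-0.332,-0.026,-0.152,0,0],
    [0,0,-0.415,-0.031,-0.189,0,0],
  ],
)

```text
time: 24.9
tool_pos: [0.4874, -0.155, 0.1195]
ee_rot: [3.139, 0.001, 1.422]
wrist_force: [0.8, -0.9, -0.1]
width: 0.0008
finger_force: 0.0
```

Emit:
apply_moves(
  commands=[
    [0,0,0,0,0,-0.025,0],
    [0,0,0,0,0,-0.05,0],
    [0,0,0,0,0,-0.075,0],
    [0,0,0,0,0,-0.095,0],
    [0,0,0,0,0,-0.1,0],
  ],
)

```text
time: 25.4
tool_pos: [0.4858, -0.1527, 0.0165]
ee_rot: [-3.138, -0.001, 1.425]
wrist_force: [-0.8, 0.9, -0.3]
width: 0.0006
finger_force: 0.0
```

Emit:
apply_moves(
  commands=[
    [0,0,0,0,0,0,0],
    [0,0,0,-0.003,0.008,0,0],
    [0,0,0,-0.006,0.015,0,0],
    [0,0,0,-0.011,0.022,0,0],
    [0,0,0,-0.015,0.03,0,0],
  ],
)

```text
time: 25.9
tool_pos: [0.4726, -0.1229, 0.0198]
ee_rot: [3.14, 0.0, 1.425]
wrist_force: [-0.2, -0.4, -0.0]
width: 0.0008
finger_force: 0.0
```

Emit:
apply_moves(
  commands=[
    [0,0,0,-0.003,0.008,0,0],
    [0,0,0,-0.005,0.017,0,0],
    [0,0,0,-0.006,0.026,0,0],
    [0,0,0,-0.005,0.034,0,0],
    [0,0,0,-0.003,0.043,0,0],
  ],
)

```text
time: 26.4
tool_pos: [0.4702, -0.0804, 0.0194]
ee_rot: [3.14, 0.001, 1.425]
wrist_force: [0.7, -2.8, -0.3]
width: 0.0003
finger_force: 1.1
```

Emit:
apply_moves(
  commands=[
    [0,0,0,0.003,0.008,0,0],
    [0,0,0,0.007,0.016,0,0],
    [0,0,0,0.012,0.023,0,0],
    [0,0,0,0.018,0.03,0,0],
    [0,0,0,0.025,0.035,0,0],
  ],
)

```text
time: 26.9
tool_pos: [0.4938, -0.0441, 0.0185]
ee_rot: [-3.138, -0.001, 1.425]
wrist_force: [-0.5, -0.4, -0.1]
width: 0.0002
finger_force: 0.5
```

Emit:
apply_moves(
  commands=[
    [0,0,0,0.008,0.004,0,0],
    [0,0,0,0.016,0.008,0,0],
    [0,0,0,0.024,0.009,0,0],
    [0,0,0,0.026,0.009,0,0],
    [0,0,0,0.026,0.009,0,0],
  ],
)

```text
time: 27.4
tool_pos: [0.52, -0.036, 0.0187]
ee_rot: [-3.139, -0.001, 1.425]
wrist_force: [-2.3, 1.8, -0.7]
width: 0.0003
finger_force: 1.7
```

Emit:
apply_moves(
  commands=[
    [0,0,0,0.002,0,0,0],
    [0,0,0,0.004,-0.0005,0,0],
    [0,0,0,0.006,-0.001,0,0],
    [0,0,0,0.006,-0.001,0,0],
    [0,0,0,0.006,-0.001,0,0],
  ],
)

```text
time: 27.9
tool_pos: [0.5202, -0.0359, 0.0185]
ee_rot: [-3.128, -0.002, 1.425]
wrist_force: [-15.3, 3.3, 9.2]
width: 0.0002
finger_force: 8.3
```

Emit:
apply_moves(
  commands=[
    [0,0,0,-0.012,0.002,0,0],
    [0,0,0,-0.024,0.003,0,0],
    [0,0,0,-0.024,0.003,0.03,0],
    [0,0,0,-0.024,0.003,0.07,0],
    [0,0,0,-0.024,0.003,0.11,0],
  ],
)

```text
time: 28.4
tool_pos: [0.5024, -0.0348, 0.1303]
ee_rot: [3.14, 0.0, 1.424]
wrist_force: [1.2, -0.9, 0.8]
width: 0.0004
finger_force: 0.0
```

Emit:
apply_moves(
  commands=[
    [0,0,0,-0.02,-0.045,0.01,0],
    [0,0,0,-0.04,-0.09,0.02,0],
    [0,0,0,-0.06,-0.135,0.03,0],
    [0,0,0,-0.08,-0.18,0.04,0],
    [0,0,0,-0.1,-0.225,0.05,0],
  ],
)

```text
time: 28.9
tool_pos: [0.4024, -0.2605, 0.18]
ee_rot: [3.138, 0.002, 1.425]
wrist_force: [1.3, 0.0, -0.1]
width: 0.0006
finger_force: 0.0
```

Emit:
apply_moves(
  commands=[
    [0,0,0,-0.02,-0.045,0,0],
    [0,0,0,-0.04,-0.09,0,0],
    [0,0,0,-0.06,-0.135,0,0],
    [0,0,0,-0.08,-0.17,0,0],
    [0,0,0,-0.1,-0.2,0,0],
  ],
)

```text
time: 29.4
tool_pos: [0.3018, -0.461, 0.1792]
ee_rot: [3.14, 0.002, 1.423]
wrist_force: [0.4, 0.9, 0.3]
width: 0.0003
finger_force: 0.0
```

```bash
sed -i 's/range(34,-95,-4)/range(-58,-107,-4)/' lev.py; python3 lev.py 1; python3 lev.py -1; python3 - <<'E'
from h import *
s=snapshot("side");t=snapshot("top");save(s,"fs");save(t,"ft")
for c,S in(("top",t),("side",s)):
    for r in place_of(c,"board"): print(c,round(r["score"],2),np.round(onz(S,[r["pixel"]],.016)[0],4))
g=cv2.cvtColor(t["pixels"],cv2.COLOR_RGB2GRAY)
for r in range(208,234): print(r,' '.join("%3d"%v for v in g[r,282:350:1]))
E
```

```text
[ 0.3003 -0.4622  0.1786]
-58 [116 110  98  94] [286. 188.]
-62 [116 109  97  92] [285. 188.]
-66 [116 106  97  91] [283. 187.]
-70 [115 103  97  87] [282. 186.]
-74 [95 97 97 82] [281. 186.]
-78 [61 89 95 77] [279. 185.]
-82 [42 91 86 77] [278. 185.]
-86 [ 64 109  69  84] [276. 184.]
-90 [104 114  60  89] [275. 184.]
-94 [108 106  64  90] [273. 184.]
-98 [84 91 79 86] [272. 184.]
-102 [86 82 95 80] [270. 184.]
-106 [129  82 109  76] [269. 184.]
[ 0.3028 -0.459   0.179 ]
-58 [115 109  97  87] [292. 167.]
-62 [116 107  97  87] [291. 167.]
-66 [115 104  96  85] [289. 167.]
-70 [116 101  95  83] [288. 167.]
-74 [112  96  88  81] [287. 167.]
-78 [68 91 81 79] [285. 167.]
-82 [38 87 74 77] [284. 167.]
-86 [ 60 103  62  76] [282. 167.]
-90 [ 97 106  59  71] [281. 167.]
-94 [107 100  59  68] [279. 167.]
-98 [86 91 67 67] [278. 166.]
-102 [75 85 81 69] [276. 166.]
-106 [115  92  93  70] [275. 166.]
top 0.89 [ 0.6215 -0.0097  0.016 ]
top 0.63 [0.5584 0.5774 0.016 ]
side 0.8 [ 0.6026 -0.0089  0.016 ]
side 0.6 [0.5496 0.5876 0.016 ]
208  90 118 116 117 100 114 137 136 134 132 131 132 119  97  7
[... 6413 characters left out ...]
 117 117 116 116 116 116 115 116 115 115 116 116 116 115 116 115 116 115 115 116 115 116 116 114 116 115 115 115 115 116 116 114 115 121 106 101 117
232 118 118 117 117 117 116 117 117 117 117 117 117 117 116 117 116 116 116 117 117 117 117 116 117 116 116 116 117 116 116 117 117 115 116 116 116 115 116 116 116 115 116 115 116 115 116 116 116 115 116 116 116 115 115 116 116 115 115 115 115 115 116 115 115 118 102 104 123
233 118 118 117 118 118 117 117 117 117 118 116 117 117 116 117 116 117 117 117 116 116 117 117 116 117 117 116 116 116 117 117 116 117 116 117 116 117 116 116 116 116 116 116 116 116 116 116 116 116 115 115 116 116 115 115 116 116 115 115 115 115 115 115 115 117 106 110 124
```

```bash
python3 -c "
from bench import *
print(close_job())"
```

```text
the job is handed in; nothing more can be done
None
```

I handed the job in at about 30 s: the six-candle board is slid in against the housing, both levers are pressed to a firm stop across its back, and the arm is clear; I checked the final lever positions by contact force and pixel readings, as my picture views were used up.

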